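Hook the sample tray out of its bay

TASK

The sample in the yellow-capped cup is wanted next. Pick up the orange-handled hook tool, lower its hook into the pull ring of the tray that holds the yellow-capped cup, and drag that tray along the worktop until all of it stands clear in front of the bay's rails. Then unhook and lay the tool down on the worktop; keep the tray flat on the worktop, do not touch the trays with the gripper, and leave the blue-capped cup's tray where it is.

Things in the scene. Friction and masses are not known exactly. Their poses are not given: they have to be found in the camera images.
- hook_grip (a point): Centre of the loose hook tool's handle: orange, black bands, 90 long (x) x 24 wide (y) x 40 high; tool lies hook down, this point 20 above the worktop, 0.12 kg. x to the hook, z up. A 7 thick steel rod runs forward 13 above this point, bends down at x = 90, and at its foot, 13 below this point, a toe turns back to the handle, its end at x = 78.5, its top 9.5 below this point. All mm.
- wanted_tray: Grey loose tray with the yellow-capped cup fixed in it. Origin: centre of its pull ring, 20 above the worktop; x from ring to tray, z up. The ring is a flat level loop of 6 mm round steel bar, opening 40 wide (y), from x = -18 (front bar's inside) to x = 22 (tray's front wall). Tray 80 x 80 x 28 high, x = 22 to 102, stands on the worktop; cup 58 wide, 62 high. All mm. About 0.35 kg, slides freely.
- other_tray: The other tray, alike in every way (origin at its ring's centre, same axes) but with a blue-capped cup. It stands in the bay's other lane. Which tray is in which lane varies.
- bay: Fixed bay: 3 aluminium rails along x (96 long, 8 thick, 22 high, at y = -98, 0, 98) and a blue back bar (34 high) make two lanes 90 wide, open on top and in front. Origin on the worktop, middle of the front edge; x into the bay, so trays come out along -x; z up. All mm. Each tray starts with its front wall about level with the front edge, ring outside.

How it is judged:
By the outcome, as a careful person would: the job done as asked, in the order asked, and still so for the second after the job is handed in, with the robot touching nothing.
It also fails if it takes over 43 s, if anything falls off the work surface, if the arm or the gripper's body presses on something with over 40 N, if the wrist force passes 120 N, or if a joint passes its speed limit or range.

ROBOT

A 6-joint arm with a two-finger parallel gripper is mounted at the origin on a cart in front of the work surface, level with it; the furniture and walls round the work are solid. World frame = base frame: x ahead of the robot, y to its left, z up, the work surface at z = 0. Lengths are in m, angles in rad, forces in N, time in s.
With the tool pointing down it reaches from about 0.275 to 0.975 m from the base axis. Payload 8.4 kg.
Tool frame: the origin (TCP) lies midway between the tips of the shut fingers; the grasp point (between the pads) lies 19 mm behind it; z points along the fingers, y is the line along which they close (so a half turn about z gives the same grasp; the last joint's range is limited). The gripper opens to 92 mm and grips with 3 to 60 N. Pads are 20 mm wide; open, the fingers measure 128 mm over their backs; the gripper's body (75 mm by 189 mm) begins 69 mm behind the grasp point.
Start: joints at [1.266, 0.353, 1.633, -0, 1.155, -0.002], TCP at [0.186, 0.597, 0.215] pointing down, gripper open.
Joint ranges: [-2.63, 2.63], [-0.92, 2.1], [0.06, 2.66], [-1.3, 4.44], [0, 2.69], [-3.02, 3.02]. Speed limits (rad/s): [2.22, 2.22, 2.79, 3.14, 3.14, 3.14].

INTERFACE

Orientations are given as a 3x3 rotation matrix whose columns are the frame's x, y, z axes.
In Python, from station import * gives the robot as it stands.
- The arm moves only by the tool arm_command, never from a script. Its argument "plan" is a list of rows, each an object of numbers: "grip": the opening, from -1 (shut) to 1 (fully open), so that 0 is half open; "x", "y", "z": the shift along the tool's x, y, z in mm; "rx", "ry", "rz": the turn, a rotation vector about the tool's x, y, z in degrees. A call has 1 to 12 rows; each row is the pose to reach, as a shift and turn from the pose commanded when the call began, along the tool's axes at that moment; what a row does not reach only later rows make up. A row lasts 1/8 s, in which the tool goes at most 62.5 mm and 10.7 degrees, less where a joint would pass 70% of its speed; a pose out of reach is approached as far as the arm can. A call with a gripper value outside its range is refused whole. The fingers move at their own pace and stop on an object; the grip force is fixed at half the most. Time passes only in rows, so rows that repeat a pose let the fingers close. It gives the time, the measured TCP pose, the force, the opening and the grip force at its end, in the units of the state.
- state(): the state, without advancing time (a new reading comes with each control period).
- capture(name): name is "scene" or "top" or "wrist"; returns the picture (420x560x3 uint8, red, green, blue); there is no depth.
- camera_info(name): a dict with "camera_matrix" (3x3 intrinsics, pixels), "rvec" (rotation vector, rad) and "tvec" (3), from world to camera coordinates, as OpenCV has them; the wrist camera has in their place "T_tool_cam" (4x4, takes a point from camera to tool coordinates, whose origin is the TCP and whose axes are the flange's). Camera axes: x right, y down, z forward; pixel columns grow to the right and rows downward; lengths in m; the calibration is good to about 2 mm. A picture is of the moment at which its call begins: read the wrist's pose just before it. camera_info takes no time and is no camera call.
- sign_off(): hands the job in; it is judged then, once.
The state is a dict: "clock": time; "joints": joint angles; "joint_vel": joint speeds; "effort": joint torques, N m; "tcp_pos": TCP position; "ee_rot": TCP orientation; "contact_force": force on the tool from outside, world axes, zero at the start; "wrist_torque": the same for the moment, N m; "opening": finger opening in m; "grip_force": force on a finger pad.
Only numpy, scipy, OpenCV 4.12 (cv2) and the standard library are available. Lean on these libraries where they do the work, as an engineer would, in place of code of your own. Each camera call takes 0.05 s, during which the arm holds its last target. There are 200 camera calls.

## Working session

There is one attempt and no reset: what is moved stays moved. The work goes in short steps, Python scripts to look and compute and a tool call to move; the robot and the scene stay as the last step left them, time stands still between calls to the robot, and variables do not carry over. Pictures are saved under pics/ and viewed, at most 10 in all, crops included, and the job is handed in when it is done.

Besides the shell and the picture viewer there is one more tool, called after "Call:" as name(argument=value, ...) on one line, values as JSON. arm_command: Moves the arm, as the interface text tells. Its arguments: {"type":"object","properties":{"plan":{"type":"array"}},"required":["plan"]}

```bash
mkdir -p pics
cat > h.py <<'E'
from station import *
import numpy as np, cv2
def ray(name,uv,s=None):
    ci=camera_info(name);K=np.array(ci["camera_matrix"])
    d=np.linalg.inv(K)@np.array([uv[0],uv[1],1.])
    if name=="wrist":
        T=np.array(ci["T_tool_cam"]);R=np.array(s["ee_rot"])
        return np.array(s["tcp_pos"])+R@T[:3,3], R@T[:3,:3]@d
    Rw=cv2.Rodrigues(np.array(ci["rvec"],float))[0]
    return -Rw.T@np.array(ci["tvec"]).ravel(), Rw.T@d
def pt(name,uv,z,s=None):
    o,d=ray(name,uv,s); return o+d*(z-o[2])/d[2]
def save(im,f): cv2.imwrite("pics/"+f,cv2.cvtColor(im,cv2.COLOR_RGB2BGR))
def blobs(im,lo,hi,amin=40):
    m=cv2.inRange(cv2.cvtColor(im,cv2.COLOR_RGB2HSV),lo,hi)
    c,_=cv2.findContours(m,cv2.RETR_EXTERNAL,cv2.CHAIN_APPROX_NONE)
    return [x for x in c if cv2.contourArea(x)>amin]
E
python3 - <<'E'
from h import *
a=capture("top");b=capture("scene");save(a,"top1.png");save(b,"scene1.png")
print(camera_info("top"))
for n,lo,hi in(("orange",(5,150,120),(16,255,255)),("yellow",(22,120,120),(35,255,255)),("blue",(100,120,60),(125,255,255))):
  for c in blobs(a,lo,hi): print(n,cv2.contourArea(c),cv2.minAreaRect(c))
s=state();print(s["tcp_pos"],s["ee_rot"],s["clock"])
E
```

```text
{'camera_matrix': array([[496.13477071,   0.        , 273.47080199],
       [  0.        , 496.13477071, 214.84446111],
       [  0.        ,   0.        ,   1.        ]]), 'rvec': array([ 2.22135839, -2.15715456,  0.08850916]), 'tvec': array([0.29379428, 0.56894397, 0.85580015])}
orange 204.0 ((202.79843139648438, 257.95758056640625), (10.91855525970459, 49.4425163269043), 11.888657569885254)
yellow 690.0 ((361.0000305175781, 145.0), (29.698482513427734, 29.698482513427734), 45.0)
blue 142.5 ((327.9986572265625, 117.45591735839844), (2.3813228607177734, 112.09857177734375), 88.31531524658203)
blue 659.0 ((84.0, 129.0), (28.0, 30.0), 90.0)
[0.18624665 0.59616134 0.21395667] [[-9.54488318e-01  2.98248075e-01 -3.70837797e-04]
 [ 2.98248305e-01  9.54487650e-01 -1.12906733e-03]
 [ 1.72179403e-05 -1.18828332e-03 -9.99999294e-01]] 0.1
```

View pics/top1.png

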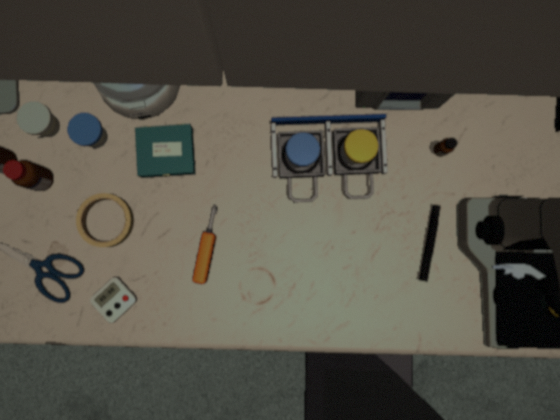

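View pics/scene1.png

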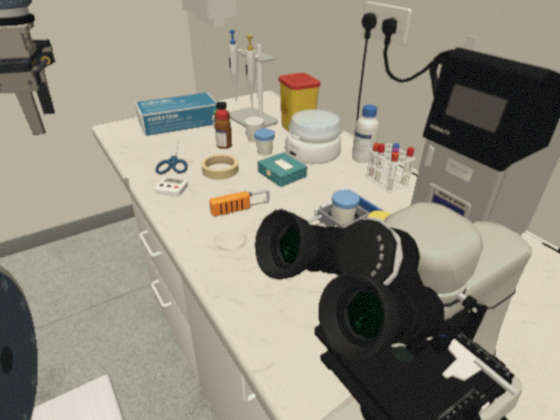

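The top view shows the tool handle at about (204,257), with its hook end up at (213,207). The yellow tray is in the right lane, with its cap at (360,148) and ring at (357,186). The blue tray is in the left lane, with its ring at (301,188).

Run:
```python
from h import *
a=cv2.cvtColor(cv2.imread("pics/top1.png"),cv2.COLOR_BGR2RGB)
for c in blobs(a,(3,120,60),(18,255,255),100):
  r=cv2.minAreaRect(c);print("or",r,[pt("top",p,.04).round(4) for p in cv2.boxPoints(r)],pt("top",r[0],.037).round(4))
for n,uv,z in(("rodtip",(213,207),.033),("ringfrontL",(345,197),.02),("ringfrontR",(372,197),.02),("ringbackL",(344,176),.02),("ringbackR",(371,175),.02),("bayFL",(276,178),.022),("bayFR",(384,173),.022),("bayBL",(272,120),.034),("bayBR",(384,116),.034),("cap",(361,147),.062),("bluecap",(302,150),.062),("shelf",(360,84),.2)):
  print(n,pt("top",uv,z).round(4))
c=a[100:300,180:400];save(cv2.resize(cv2.convertScaleAbs(c,alpha=1.6),(770,700)[:1]+(580,) if 0 else (638,580),interpolation=cv2.INTER_CUBIC),"crop1.png")
print(ray("top",(280,210))[0])
```

```text
or ((203.74008178710938, 257.2347717285156), (14.523738861083984, 52.37816619873047), 11.888657569885254) [array([0.441, 0.447, 0.04 ]), array([0.5287, 0.4321, 0.04  ]), array([0.5243, 0.4076, 0.04  ]), array([0.4367, 0.4227, 0.04  ])] [0.4825 0.4278 0.037 ]
rodtip [0.5696 0.4157 0.033 ]
ringfrontL [0.5954 0.1849 0.02  ]
ringfrontR [0.5968 0.1371 0.02  ]
ringbackL [0.6327 0.1874 0.02  ]
ringbackR [0.636  0.1395 0.02  ]
bayFL [0.6252 0.3078 0.022 ]
bayFR [0.6399 0.1169 0.022 ]
bayBL [0.7258 0.3179 0.034 ]
bayBR [0.7392 0.1209 0.034 ]
cap [0.6766 0.1657 0.062 ]
bluecap [0.6684 0.2656 0.062 ]
shelf [0.7377 0.1939 0.2   ]
[0.49752366 0.31760111 0.89107011]
```

View pics/crop1.png

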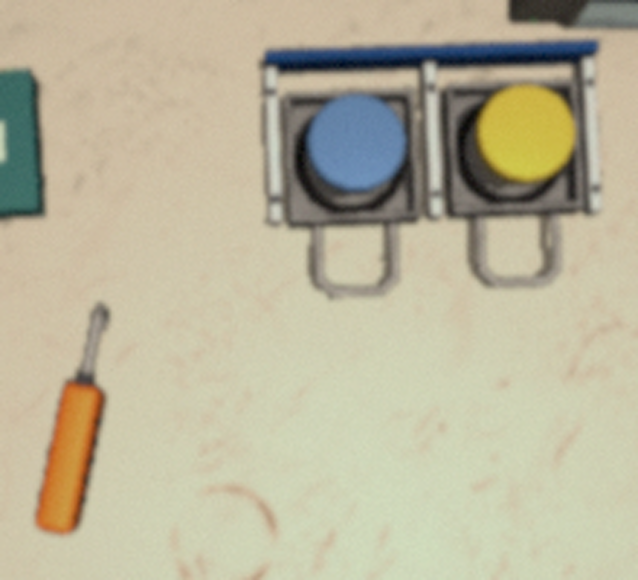

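Call:
arm_command(plan=[{"x": -60,"y": -13,"z": 10,"rz": -2,"grip": 1},{"x": -120,"y": -26,"z": 20,"rz": -4,"grip": 1},{"x": -180,"y": -40,"z": 30,"rz": -6,"grip": 1},{"x": -240,"y": -53,"z": 40,"rz": -8,"grip": 1},{"x": -300,"y": -66,"z": 50,"rz": -8,"grip": 1},{"x": -333,"y": -73,"z": 64,"rz": -8,"grip": 1},{"x": -333,"y": -73,"z": 64,"rz": -8,"grip": 1},{"x": -333,"y": -73,"z": 64,"rz": -8,"grip": 1}])

```text
schema error: expected keys grip, x, y, z, rx, ry, rz
```

Run:
```python
from h import *
s=state();w=capture("wrist");save(w,"w1.png")
print(s["clock"],s["tcp_pos"],s["ee_rot"])
m=blobs(w,(3,120,50),(20,255,255),300)
for c in m:
  r=cv2.minAreaRect(c);P=[pt("wrist",p,.04,s) for p in cv2.boxPoints(r)];print(r,np.round(P,4),np.mean(P,0))
t=cv2.cvtColor(cv2.imread("pics/top1.png"),cv2.COLOR_BGR2RGB)[80:360,400:560]
sc=cv2.cvtColor(cv2.imread("pics/scene1.png"),cv2.COLOR_BGR2RGB)
big=cv2.convertScaleAbs(cv2.resize(t,(331,580)),alpha=1.8)
save(np.hstack([big,cv2.resize(w,(469,580))*1]),"mix.png")
print(ray("scene",(280,210)),camera_info("scene")["rvec"])
```

```text
0.1 [0.18624665 0.59616134 0.21395667] [[-9.54488318e-01  2.98248075e-01 -3.70837797e-04]
 [ 2.98248305e-01  9.54487650e-01 -1.12906733e-03]
 [ 1.72179403e-05 -1.18828332e-03 -9.99999294e-01]]
((408.0, 374.0), (302.0, 12.0), 0.0) [[0.422  0.4903 0.04  ]
 [0.4034 0.4965 0.04  ]
 [0.5255 0.8869 0.04  ]
 [0.5455 0.8854 0.04  ]] [0.47406858 0.68976365 0.04      ]
((477.3687438964844, 323.53936767578125), (65.44103240966797, 34.87461471557617), 78.9964599609375) [[0.3732 0.7692 0.04  ]
 [0.3768 0.8118 0.04  ]
 [0.4769 0.8148 0.04  ]
 [0.4737 0.7697 0.04  ]] [0.42512321 0.79138394 0.04      ]
((81.50111389160156, 323.20855712890625), (35.25635528564453, 66.04090118408203), 11.003541946411133) [[0.3002 0.2503 0.04  ]
 [0.2189 0.3107 0.04  ]
 [0.2405 0.3482 0.04  ]
 [0.3236 0.2898 0.04  ]] [0.27078976 0.29973864 0.04      ]
(array([ 0.16568332, -0.26756976,  0.53058553]), array([ 0.44707679,  0.6883789 , -0.57120323])) [ 2.11388496 -0.60936072  0.3290346 ]
```

View pics/mix.png

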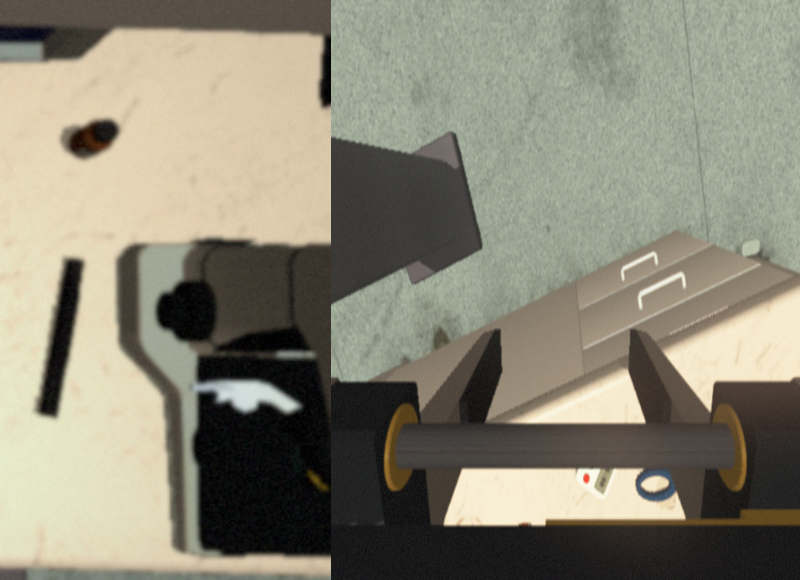

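The microscope's knob and arm begin at about column 480, well right of the yellow tray. I'll turn the wrist half round so its camera looks along the hook.

Call:
arm_command(plan=[{"x": -60,"y": -13,"z": 10,"rx": 0,"ry": 0,"rz": 10,"grip": 1},{"x": -120,"y": -26,"z": 20,"rx": 0,"ry": 0,"rz": 20,"grip": 1},{"x": -180,"y": -40,"z": 30,"rx": 0,"ry": 0,"rz": 30,"grip": 1},{"x": -240,"y": -53,"z": 40,"rx": 0,"ry": 0,"rz": 40,"grip": 1},{"x": -300,"y": -66,"z": 50,"rx": 0,"ry": 0,"rz": 50,"grip": 1},{"x": -333,"y": -73,"z": 64,"rx": 0,"ry": 0,"rz": 60,"grip": 1},{"x": -333,"y": -73,"z": 64,"rx": 0,"ry": 0,"rz": 70,"grip": 1},{"x": -333,"y": -73,"z": 64,"rx": 0,"ry": 0,"rz": 80,"grip": 1},{"x": -333,"y": -73,"z": 64,"rx": 0,"ry": 0,"rz": 90,"grip": 1},{"x": -333,"y": -73,"z": 64,"rx": 0,"ry": 0,"rz": 100,"grip": 1},{"x": -333,"y": -73,"z": 64,"rx": 0,"ry": 0,"rz": 110,"grip": 1},{"x": -333,"y": -73,"z": 64,"rx": 0,"ry": 0,"rz": 120,"grip": 1}])

```text
clock: 1.65
tcp_pos: [0.4823, 0.4274, 0.1503]
ee_rot: [[0.739, 0.673, -0.0], [0.673, -0.739, -0.0], [-0.001, 0.0, -1.0]]
contact_force: [0.1, 0.7, -0.3]
opening: 0.0918
grip_force: 0.0
```

Call:
arm_command(plan=[{"x": 0,"y": 0,"z": 0,"rx": 0,"ry": 0,"rz": 10,"grip": 1},{"x": 0,"y": 0,"z": 0,"rx": 0,"ry": 0,"rz": 20,"grip": 1},{"x": 0,"y": 0,"z": 0,"rx": 0,"ry": 0,"rz": 30,"grip": 1},{"x": 0,"y": 0,"z": 0,"rx": 0,"ry": 0,"rz": 40,"grip": 1},{"x": 0,"y": 0,"z": 0,"rx": 0,"ry": 0,"rz": 52,"grip": 1},{"x": 0,"y": 0,"z": 0,"rx": 0,"ry": 0,"rz": 52,"grip": 1},{"x": 0,"y": 0,"z": 0,"rx": 0,"ry": 0,"rz": 52,"grip": 1}])

```text
clock: 2.52
tcp_pos: [0.4824, 0.4275, 0.1504]
ee_rot: [[0.987, -0.159, -0.0], [-0.159, -0.987, -0.0], [-0.0, 0.0, -1.0]]
contact_force: [0.3, 0.3, -0.2]
opening: 0.0918
grip_force: 0.0
```

Run:
```python
from h import *
s=state();w=capture("wrist");save(w,"w2.png")
print(s["clock"],s["tcp_pos"],s["ee_rot"],s["joints"],s["contact_force"]);print(camera_info("wrist")["T_tool_cam"])
m=blobs(w,(3,120,50),(18,255,255),300)
for c in m:
  r=cv2.minAreaRect(c);P=[pt("wrist",p,.04,s) for p in cv2.boxPoints(r)];print(r,np.round(P,4),np.mean(P,0))
```

```text
2.525 [0.48237561 0.42750351 0.15041435] [[ 9.87272848e-01 -1.59035436e-01 -2.29815701e-04]
 [-1.59035485e-01 -9.87272845e-01 -2.10986760e-04]
 [-1.93336429e-04  2.44850351e-04 -9.99999951e-01]] [ 7.22840338e-01  4.45945854e-01  1.64573594e+00 -7.14459617e-06
  1.05022277e+00  2.45335383e+00] [ 0.32140981  0.31425823 -0.23472507]
[[-1.18099274e-03 -9.68855765e-01 -2.47622924e-01  6.88715362e-02]
 [ 9.99999300e-01 -1.12469750e-03 -3.68795640e-04 -5.41331617e-04]
 [ 7.88088994e-05 -2.47623186e-01  9.68856414e-01 -1.70441967e-01]
 [ 0.00000000e+00  0.00000000e+00  0.00000000e+00  1.00000000e+00]]
((477.3648681640625, 323.189208984375), (65.26639556884766, 34.19498825073242), 80.53767395019531) [[0.3642 0.2636 0.04  ]
 [0.3651 0.2294 0.04  ]
 [0.2847 0.2171 0.04  ]
 [0.2833 0.2534 0.04  ]] [0.32430223 0.24088114 0.04      ]
((279.0, 205.0), (90.0, 24.0), 90.0) [[0.5298 0.4319 0.04  ]
 [0.5262 0.4102 0.04  ]
 [0.439  0.4235 0.04  ]
 [0.4428 0.447  0.04  ]] [0.48444252 0.42813595 0.04      ]
((66.30000305175781, 181.60000610351562), (81.840087890625, 31.30495262145996), 63.43495178222656) [[0.571  0.6408 0.04  ]
 [0.5788 0.6113 0.04  ]
 [0.5078 0.5996 0.04  ]
 [0.4986 0.6307 0.04  ]] [0.53905403 0.62061699 0.04      ]
```

View pics/w2.png

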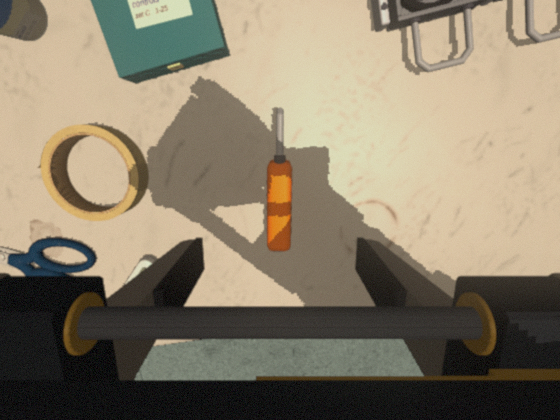

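The handle lies between the fingers at pixel (279,205), with its hook tip at (279,108), and it is lined up with the gripper. Next I descend and grip it.

Call:
arm_command(plan=[{"x": 2,"y": -1,"z": 50,"rx": 0,"ry": 0,"rz": 0,"grip": 1},{"x": 2,"y": -1,"z": 100,"rx": 0,"ry": 0,"rz": 0,"grip": 1},{"x": 2,"y": -1,"z": 130,"rx": 0,"ry": 0,"rz": 0,"grip": 1},{"x": 2,"y": -1,"z": 145,"rx": 0,"ry": 0,"rz": 0,"grip": 1},{"x": 2,"y": -1,"z": 145,"rx": 0,"ry": 0,"rz": 0,"grip": 1},{"x": 2,"y": -1,"z": 145,"rx": 0,"ry": 0,"rz": 0,"grip": -1},{"x": 2,"y": -1,"z": 145,"rx": 0,"ry": 0,"rz": 0,"grip": -1},{"x": 2,"y": -1,"z": 145,"rx": 0,"ry": 0,"rz": 0,"grip": -1},{"x": 2,"y": -1,"z": 145,"rx": 0,"ry": 0,"rz": 0,"grip": -1},{"x": 2,"y": -1,"z": 145,"rx": 0,"ry": 0,"rz": 0,"grip": -1},{"x": 2,"y": -1,"z": 145,"rx": 0,"ry": 0,"rz": 0,"grip": -1},{"x": 2,"y": -1,"z": 145,"rx": 0,"ry": 0,"rz": 0,"grip": -1}])

```text
clock: 4.08
tcp_pos: [0.4846, 0.4282, 0.0055]
ee_rot: [[0.987, -0.162, -0.0], [-0.162, -0.987, -0.0], [-0.0, 0.0, -1.0]]
contact_force: [-0.1, -0.9, 1.8]
opening: 0.0238
grip_force: 1.3
```

Call:
arm_command(plan=[{"x": 0,"y": 0,"z": -40,"rx": 0,"ry": 0,"rz": 0,"grip": -1},{"x": 0,"y": 0,"z": -90,"rx": 0,"ry": 0,"rz": 0,"grip": -1},{"x": 15,"y": 50,"z": -90,"rx": 0,"ry": 0,"rz": -3,"grip": -1},{"x": 35,"y": 105,"z": -90,"rx": 0,"ry": 0,"rz": -6,"grip": -1},{"x": 55,"y": 160,"z": -90,"rx": 0,"ry": 0,"rz": -9,"grip": -1},{"x": 75,"y": 215,"z": -90,"rx": 0,"ry": 0,"rz": -12,"grip": -1},{"x": 92,"y": 260,"z": -90,"rx": 0,"ry": 0,"rz": -13.5,"grip": -1},{"x": 92,"y": 260,"z": -90,"rx": 0,"ry": 0,"rz": -13.5,"grip": -1},{"x": 92,"y": 260,"z": -90,"rx": 0,"ry": 0,"rz": -13.5,"grip": -1}])

```text
clock: 5.2
tcp_pos: [0.5331, 0.157, 0.0956]
ee_rot: [[0.997, 0.071, -0.0], [0.071, -0.997, 0.0], [-0.0, -0.0, -1.0]]
contact_force: [-0.1, -0.1, -1.2]
opening: 0.0238
grip_force: 30.0
```

Run:
```python
from h import *
s=state();w=capture("wrist");save(w,"w3.png")
print(s["clock"],s["tcp_pos"],s["ee_rot"],s["contact_force"],s["opening"],s["grip_force"])
```

```text
5.2 [0.53312399 0.15704162 0.09555368] [[ 9.97457665e-01  7.12614999e-02 -7.69210258e-05]
 [ 7.12615196e-02 -9.97457623e-01  2.92991292e-04]
 [-5.58464646e-05 -2.97727919e-04 -9.99999954e-01]] [-0.11885643 -0.11435132 -1.23907069] 0.023838465106274787 29.99559223651886
```

View pics/w3.png

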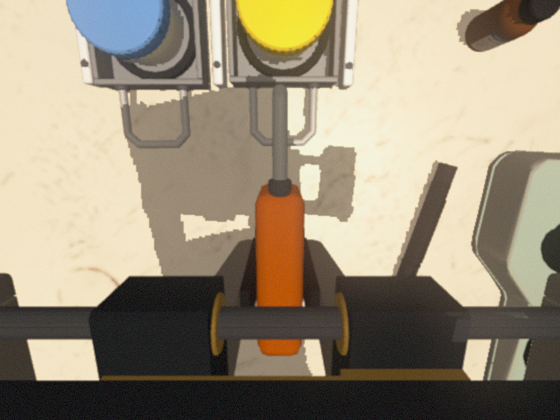

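The tool is held straight. The ring spans columns 250 to 317, its front bar's outer edge is at row 144, and the rod's end is at (280,87).

Run:
```python
from h import *
s=state();R=np.array(s["ee_rot"]);t=np.array(s["tcp_pos"])
f=lambda n,uv,z:print(n,pt("wrist",uv,z,s).round(4),"tool mm",(R.T@(pt("wrist",uv,z,s)-t)*1000).round(1))
f("rodtip",(280,87),.1265);f("front L",(262,144),.02);f("front R",(306,143),.02);f("front mid",(284,144),.02)
f("sideL",(250.5,110),.02);f("sideR",(317,110),.02);f("wallL",(236,85),.028);f("wallR",(334,82),.028)
f("railR",(350,85),.022);f("railM",(218,86),.022);f("railL",(86,84),.022);f("railR back",(355,5),.022)
f("scope",(475,245),.03);f("sscope",(545,245),.15)
```

```text
rodtip [0.6216 0.1644 0.1265] tool mm [ 88.8  -0.4 -31. ]
front L [0.5935 0.1765 0.02  ] tool mm [ 61.7 -14.5  75.5]
front R [0.5967 0.1417 0.02  ] tool mm [62.4 20.5 75.5]
front mid [0.5947 0.159  0.02  ] tool mm [61.6  3.  75.5]
sideL [0.6185 0.1868 0.02  ] tool mm [ 87.4 -23.   75.5]
sideR [0.6221 0.1355 0.02  ] tool mm [87.3 28.5 75.5]
wallL [0.6346 0.1975 0.028 ] tool mm [104.2 -32.5  67.5]
wallR [0.6418 0.126  0.028 ] tool mm [106.2  39.4  67.5]
railR [0.6415 0.1128 0.022 ] tool mm [105.   52.6  73.5]
railM [0.6338 0.2119 0.022 ] tool mm [104.4 -46.8  73.5]
railL [0.6281 0.311  0.022 ] tool mm [ 105.9 -146.1   73.5]
railR back [0.6943 0.1161 0.022 ] tool mm [157.9  53.1  73.5]
scope [ 0.5247 -0.0049  0.03  ] tool mm [-20.  161.5  65.5]
sscope [0.566  0.0521 0.15  ] tool mm [ 25.2 107.6 -54.5]
```

Call:
arm_command(plan=[{"x": 1,"y": 3,"z": 20,"rx": 0,"ry": 0,"rz": 0,"grip": -1},{"x": 1,"y": 3,"z": 45,"rx": 0,"ry": 0,"rz": 0,"grip": -1},{"x": 1,"y": 3,"z": 70,"rx": 0,"ry": 0,"rz": 0,"grip": -1},{"x": 1,"y": 3,"z": 88,"rx": 0,"ry": 0,"rz": 0,"grip": -1},{"x": 1,"y": 3,"z": 88,"rx": 0,"ry": 0,"rz": 0,"grip": -1}])

```text
clock: 5.88
tcp_pos: [0.5338, 0.1546, 0.0066]
ee_rot: [[0.997, 0.074, -0.001], [0.074, -0.997, -0.0], [-0.001, 0.0, -1.0]]
contact_force: [0.1, -0.4, -1.4]
opening: 0.0242
grip_force: 30.0
```

Run:
```python
from h import *
s=state();print(s["clock"],s["tcp_pos"],s["contact_force"])
# pose of w3 picture
s3={"tcp_pos":[.53312,.15704,.09555],"ee_rot":[[.99746,.07126,0],[.07126,-.99746,0],[0,0,-1]]}
def tri(a,b):
  (o1,d1),(o2,d2)=a,b
  k=np.linalg.lstsq(np.c_[d1,-d2],o2-o1,rcond=None)[0]
  p,q=o1+k[0]*d1,o2+k[1]*d2;return ((p+q)/2).round(3),np.linalg.norm(p-q).round(3)
print("knob",tri(ray("top",(476.5,230)),ray("wrist",(541,245),s3)))
w=capture("wrist");save(w,"w4.png")
```

```text
5.875 [0.53378043 0.15463613 0.00659043] [ 0.10664355 -0.38228839 -1.43462585]
knob (array([ 0.54 , -0.029,  0.065]), np.float64(0.003))
```

View pics/w4.png

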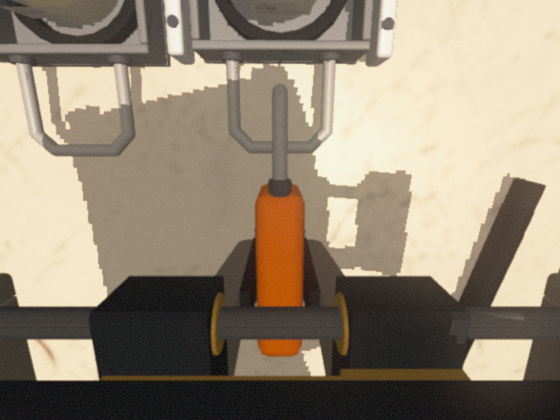

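The hook shank at (280,90) stands inside the ring, behind the front bar at row 147. The knob is well clear at y = -0.03. Now I drag.

Call:
arm_command(plan=[{"x": -7,"y": 0,"z": 0,"rx": 0,"ry": 0,"rz": 0,"grip": -1},{"x": -13,"y": 0,"z": 0,"rx": 0,"ry": 0,"rz": 0,"grip": -1},{"x": -18,"y": 0,"z": 0,"rx": 0,"ry": 0,"rz": 0,"grip": -1},{"x": -24,"y": 0,"z": 0,"rx": 0,"ry": 0,"rz": 0,"grip": -1},{"x": -32,"y": 0,"z": 0,"rx": 0,"ry": 0,"rz": 0,"grip": -1},{"x": -40,"y": 0,"z": 0,"rx": 0,"ry": 0,"rz": 0,"grip": -1},{"x": -48,"y": 0,"z": 0,"rx": 0,"ry": 0,"rz": 0,"grip": -1},{"x": -56,"y": 0,"z": 0,"rx": 0,"ry": 0,"rz": 0,"grip": -1},{"x": -64,"y": 0,"z": 0,"rx": 0,"ry": 0,"rz": 0,"grip": -1},{"x": -70,"y": 0,"z": 0,"rx": 0,"ry": 0,"rz": 0,"grip": -1}])

```text
clock: 7.18
tcp_pos: [0.4642, 0.1488, 0.0077]
ee_rot: [[0.997, 0.072, 0.0], [0.072, -0.997, 0.0], [0.0, -0.0, -1.0]]
contact_force: [2.7, -0.2, 1.0]
opening: 0.0234
grip_force: 30.0
```

Call:
arm_command(plan=[{"x": -8,"y": 0,"z": 0,"rx": 0,"ry": 0,"rz": 0,"grip": -1},{"x": -16,"y": 0,"z": 0,"rx": 0,"ry": 0,"rz": 0,"grip": -1},{"x": -24,"y": 0,"z": 0,"rx": 0,"ry": 0,"rz": 0,"grip": -1},{"x": -32,"y": 0,"z": 0,"rx": 0,"ry": 0,"rz": 0,"grip": -1},{"x": -40,"y": 0,"z": 0,"rx": 0,"ry": 0,"rz": 0,"grip": -1},{"x": -47,"y": 0,"z": 0,"rx": 0,"ry": 0,"rz": 0,"grip": -1},{"x": -52,"y": 0,"z": 0,"rx": 0,"ry": 0,"rz": 0,"grip": -1},{"x": -56,"y": 0,"z": 0,"rx": 0,"ry": 0,"rz": 0,"grip": -1},{"x": -58,"y": 0,"z": 0,"rx": 0,"ry": 0,"rz": 0,"grip": -1},{"x": -58,"y": 0,"z": 0,"rx": 0,"ry": 0,"rz": 0,"grip": -1}])

```text
clock: 8.43
tcp_pos: [0.4065, 0.1445, 0.0076]
ee_rot: [[0.997, 0.072, -0.0], [0.072, -0.997, -0.0], [-0.0, 0.0, -1.0]]
contact_force: [2.1, 0.8, 0.4]
opening: 0.0239
grip_force: 30.0
```

Run:
```python
from h import *
s=state();print(s["clock"],s["tcp_pos"],s["contact_force"])
w=capture("wrist");a=capture("top")
a=cv2.convertScaleAbs(cv2.resize(a[90:310,260:460],(400,440)),alpha=1.6)
save(np.hstack([a,cv2.resize(w,(400,300)) if 0 else cv2.copyMakeBorder(cv2.resize(w,(400,300)),0,140,0,0,0)]),"m5.png")
save(w,"w5.png")
```

```text
8.425 [0.4064674  0.14452896 0.00756694] [2.07249888 0.81655941 0.35966944]
```

View pics/m5.png

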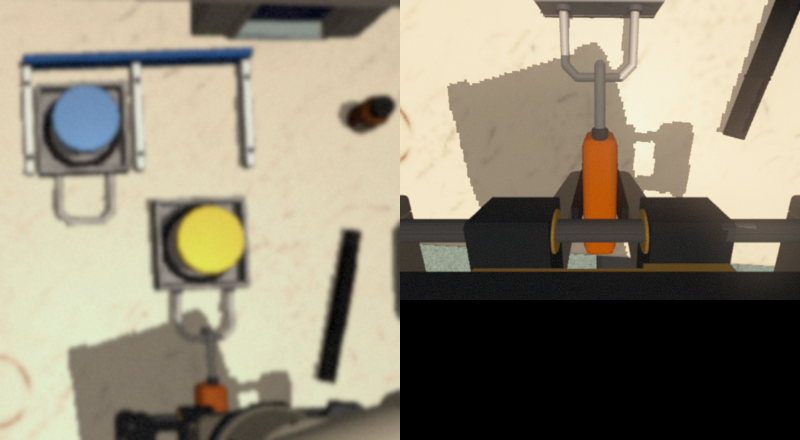

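The whole yellow tray stands about 27 mm in front of the rails (tray back at row 198, rail ends at row 167 of the crop), and the blue tray has not moved. Next I unhook by going forward 16 mm and then straight up.

Call:
arm_command(plan=[{"x": 6,"y": 0,"z": 0,"rx": 0,"ry": 0,"rz": 0,"grip": -1},{"x": 12,"y": 0,"z": 0,"rx": 0,"ry": 0,"rz": 0,"grip": -1},{"x": 16,"y": 0,"z": 0,"rx": 0,"ry": 0,"rz": 0,"grip": -1},{"x": 16,"y": 0,"z": 0,"rx": 0,"ry": 0,"rz": 0,"grip": -1},{"x": 16,"y": 0,"z": -8,"rx": 0,"ry": 0,"rz": 0,"grip": -1},{"x": 16,"y": 0,"z": -18,"rx": 0,"ry": 0,"rz": 0,"grip": -1},{"x": 16,"y": 0,"z": -30,"rx": 0,"ry": 0,"rz": 0,"grip": -1},{"x": 16,"y": 0,"z": -50,"rx": 0,"ry": 0,"rz": 0,"grip": -1},{"x": 16,"y": 0,"z": -80,"rx": 0,"ry": 0,"rz": 0,"grip": -1},{"x": 16,"y": 0,"z": -80,"rx": 0,"ry": 0,"rz": 0,"grip": -1}])

```text
clock: 9.78
tcp_pos: [0.4243, 0.1463, 0.0899]
ee_rot: [[0.997, 0.072, 0.005], [0.072, -0.997, 0.002], [0.005, -0.001, -1.0]]
contact_force: [1.1, 0.2, -1.5]
opening: 0.0238
grip_force: 30.0
```

Call:
arm_command(plan=[{"x": 5,"y": -45,"z": 0,"rx": 0,"ry": 0,"rz": 0,"grip": -1},{"x": 15,"y": -90,"z": 0,"rx": 0,"ry": 0,"rz": 0,"grip": -1},{"x": 25,"y": -135,"z": 0,"rx": 0,"ry": 0,"rz": 0,"grip": -1},{"x": 35,"y": -170,"z": 0,"rx": 0,"ry": 0,"rz": 0,"grip": -1},{"x": 35,"y": -190,"z": 0,"rx": 0,"ry": 0,"rz": 0,"grip": -1},{"x": 35,"y": -190,"z": 0,"rx": 0,"ry": 0,"rz": 0,"grip": -1},{"x": 35,"y": -190,"z": 40,"rx": 0,"ry": 0,"rz": 0,"grip": -1},{"x": 35,"y": -190,"z": 65,"rx": 0,"ry": 0,"rz": 0,"grip": -1},{"x": 35,"y": -190,"z": 76,"rx": 0,"ry": 0,"rz": 0,"grip": -1},{"x": 35,"y": -190,"z": 80,"rx": 0,"ry": 0,"rz": 0,"grip": -1},{"x": 35,"y": -190,"z": 80,"rx": 0,"ry": 0,"rz": 0,"grip": -1}])

```text
clock: 11.15
tcp_pos: [0.4441, 0.3376, 0.0081]
ee_rot: [[0.997, 0.072, 0.0], [0.072, -0.997, 0.0], [0.0, -0.0, -1.0]]
contact_force: [0.2, -0.9, -1.0]
opening: 0.0241
grip_force: 30.0
```

Call:
arm_command(plan=[{"x": 0,"y": 0,"z": 1,"rx": 0,"ry": 0,"rz": 0,"grip": -1},{"x": 0,"y": 0,"z": 2,"rx": 0,"ry": 0,"rz": 0,"grip": -1},{"x": 0,"y": 0,"z": 2,"rx": 0,"ry": 0,"rz": 0,"grip": -1}])

```text
clock: 11.52
tcp_pos: [0.4438, 0.3379, 0.0058]
ee_rot: [[0.997, 0.072, 0.0], [0.072, -0.997, 0.0], [0.0, -0.0, -1.0]]
contact_force: [0.5, -0.5, -0.8]
opening: 0.0238
grip_force: 30.0
```

Call:
arm_command(plan=[{"x": 0,"y": 0,"z": 0,"rx": 0,"ry": 0,"rz": 0,"grip": 0.2},{"x": 0,"y": 0,"z": 0,"rx": 0,"ry": 0,"rz": 0,"grip": 0.8},{"x": 0,"y": 0,"z": 0,"rx": 0,"ry": 0,"rz": 0,"grip": 0.8},{"x": 0,"y": 0,"z": 0,"rx": 0,"ry": 0,"rz": 0,"grip": 0.8},{"x": 0,"y": 0,"z": 0,"rx": 0,"ry": 0,"rz": 0,"grip": 0.8},{"x": 0,"y": 0,"z": -20,"rx": 0,"ry": 0,"rz": 0,"grip": 0.8},{"x": 0,"y": 0,"z": -60,"rx": 0,"ry": 0,"rz": 0,"grip": 0.8},{"x": 0,"y": 0,"z": -110,"rx": 0,"ry": 0,"rz": 0,"grip": 0.8},{"x": 0,"y": 0,"z": -160,"rx": 0,"ry": 0,"rz": 0,"grip": 0.8},{"x": 0,"y": 0,"z": -160,"rx": 0,"ry": 0,"rz": 0,"grip": 0.8},{"x": 0,"y": 0,"z": -160,"rx": 0,"ry": 0,"rz": 0,"grip": 0.8}])

```text
clock: 12.9
tcp_pos: [0.4434, 0.3375, 0.1651]
ee_rot: [[0.997, 0.072, -0.0], [0.072, -0.997, -0.0], [-0.0, 0.0, -1.0]]
contact_force: [0.1, -0.6, -0.7]
opening: 0.0831
grip_force: 0.0
```

Run:
```python
from h import *
s=state();print(s["clock"],s["tcp_pos"],s["contact_force"],s["opening"])
w=capture("wrist");a=capture("top")
a=cv2.convertScaleAbs(cv2.resize(a[90:310,200:400],(400,440)),alpha=1.6)
save(np.hstack([a,cv2.copyMakeBorder(cv2.resize(w,(400,300)),0,140,0,0,0)]),"m6.png")
```

```text
12.9 [0.44343132 0.3374981  0.16512038] [ 0.05161679 -0.59998544 -0.68532636] 0.08305870668049133
```

View pics/m6.png

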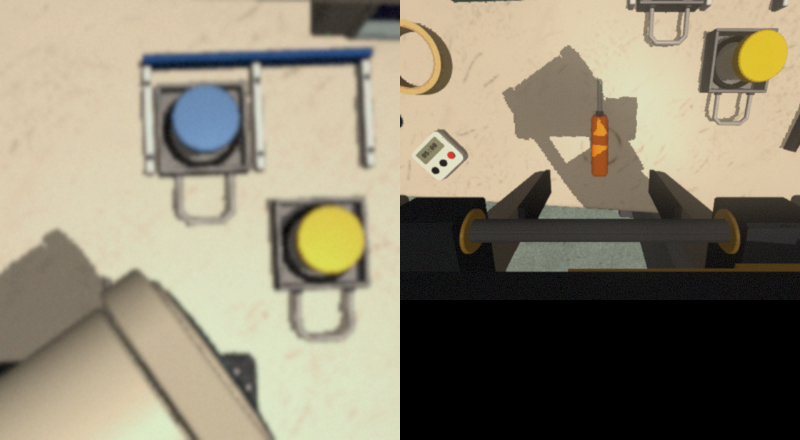

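The tool lies flat on the worktop, the yellow tray is clear of the rails, and the blue tray is where it was. I'm handing the job in.

```bash
python3 -c "
from station import *
print(sign_off())"
```

```text
the job is handed in; nothing more can be done
None
```

The job is handed in: the yellow-capped cup's tray stands flat on the worktop about 27 mm in front of the rails, the hook tool is unhooked and lying on the worktop, and the blue-capped cup's tray was left where it was.

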